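# Set the air valve of the microscope's vibration-damping plate

## Robot

A 7-joint arm with a two-finger parallel gripper is mounted at the origin on the work surface. World frame = base frame: x ahead of the robot, y to its left, z up, the work surface at z = 0. Lengths are in m, angles in rad, forces in N, time in s.
With the tool pointing down it reaches from about 0.4 to 0.9 m from the base axis. Payload 5.5 kg.
Tool frame: the origin (TCP) lies between the finger pads, 19 mm behind the fingertips; this is the grasp point; z points along the fingers, y is the direction in which the jaws open and shut (so a half turn about z gives the same grasp; the last joint's range is limited). The gripper opens to 92 mm and grips with 3 to 60 N. Pads are 19 mm wide; open, the fingers measure 130 mm over their backs; the gripper's body (75 mm by 190 mm) begins 47 mm behind the grasp point.
Start: joints at [-0.875, 0.501, -0.427, 1.55, 0.221, 1.138, -0.21], TCP at [0.273, 0.59, 0.246] pointing down, gripper open.
Joint ranges: [-2.88, 2.88], [-0.31, 2.03], [-1.54, 1.56], [0.2, 2.42], [-1.41, 4.55], [0.19, 2.02], [-2.57, 2.57]. Speed limits (rad/s): [2.57, 2.57, 3.14, 3.14, 3.14, 3.14, 3.14].

## Interface

Orientations are given as a unit quaternion [x, y, z, w].
In Python, from workcell import manip gives the robot as it stands.
- The arm moves only by the shell command python3 -m inch 'ROWS' [OPENING] [FORCE]. ROWS is JSON, a list of rows, each an object of numbers: "dx", "dy", "dz": the shift along the world's x, y, z in units of 60 mm (1.0 is 60 mm); "ax", "ay", "az": the turn, a rotation vector about the world's x, y, z in units of 8 degrees (1.0 is 8 degrees). In form: [{"dx": .., "dy": .., "dz": .., "ax": .., "ay": .., "az": ..}, ...]. A call has 1 to 12 rows; each row is the pose to reach, as a shift and turn from the pose commanded when the call began; what a row does not reach only later rows make up. A row lasts 1/8 s, in which the tool goes at most 62.5 mm and 10.7 degrees, less where a joint would pass 70% of its speed; a pose out of reach is approached as far as the arm can. A call with a gripper value outside its range is refused whole. OPENING is the finger opening in mm, from 0 to 91.8, set as the call begins (- or left out, the last holds). The fingers move at their own pace and stop on an object; FORCE is the grip in N (left out, the last holds). Time passes only in rows, so rows that repeat a pose let the fingers close. It gives the time, the measured TCP pose, the force and the opening at its end, in the units of the state.
- manip.observe(): the state, without advancing time (a new reading comes with each control period).
- manip.capture(name): name is "side" or "top"; returns a dict with "color" (400x640x3 uint8, red, green, blue), "depth" (400x640 float32, m along the optical axis (not along the pixel's ray), 0 where there is no reading), "camera_matrix" (3x3 intrinsics, pixels), "origin" and "attitude" of the camera in the world. Camera axes: x right, y up, looking along -z (the intrinsics and any distortion apply to the point x, -y, -z); pixel columns grow to the right and rows downward; lengths in m; the calibration is good to about 2 mm. A picture is of the moment at which its call begins.
- manip.close_job(): hands the job in, once; it reports no verdict.
Trained networks look in the newest picture that a camera, given by its name, has taken for a name from the list of things; names that differ only in an ending like _2 or _b are one class to them, and where a whole thing is asked for, a point or a joint stands for the part that bears it (a point fixed in the world has none). Each returns a list of dicts, best first, with "p" (0 to 1); they miss things now and then, are a little off and sometimes report something else, mostly with a low value. They report only what shows in the picture. A call takes as long as a camera call. They do not tell look-alikes from the thing itself.
- manip.recognise(camera, thing): "location" ([x, y, z] in m, in world coordinates, good to about 4 mm: the middle of the surface that is visible of it).
The state is a dict: "t": time; "qpos": joint angles; "joint_velocities": joint speeds; "tau": joint torques, N m; "eef_pos": TCP position; "tool_rot": TCP orientation; "wrist_force": force on the tool from outside, world axes, zero at the start; "wrist_torque": the same for the moment, N m; "width": opening from 0.0 (shut) to 1.0 (fully open).
Only numpy, scipy, OpenCV 4.12 (cv2) and the standard library are available. Lean on these libraries where they do the work, as an engineer would, in place of code of your own. Each camera call takes 0.05 s, during which the arm holds its last target. There are 200 camera calls.

## Task

Switch on the air of the microscope's damping plate: turn the black selector knob on the blue block clockwise, from the red dot past its click to the green dot, before moving the red handwheel. Then crank the handwheel clockwise until the valve is closed against its stop, back it off (anticlockwise) exactly two full turns, and finish still gripping the black crank handle there, keeping it still. Leave the other things on the bench where they are.

Things in the scene. Friction and masses are not known exactly. Their poses are not given: they have to be found in the camera images.
- selector_base: Blue block 100 x 100 x 60 mm high, fixed to the bench, origin at the centre of its underside, the knob on its middle. Brass stubs (to 78 mm out) on its +y and -y sides. On its top, 40 mm from the axis, a red dot (off) and a green dot (on).
- selector_grip (a point): On the axis of the black selector knob, 31 mm above the block. The knob is a disc 52 mm across, 8 mm high, with an upright bar grip 46 mm long (this point's x), 16 mm thick (its y) that reaches 12 mm above this point. Turns with the knob; z is up. A white mark on top, at the bar's -x end, points to the red dot (off) or the green dot (on).
- selector (a joint): Turn of the knob, rad: 0 = off (stop, mark at the red dot), growing clockwise seen from above to 1.2 = on (stop, mark at the green dot). A spring detent resists (at most about 0.1 N m) up to 0.6 rad, then drives the knob on towards 1.2. It starts at 0.
- valve_axis (a point): Fixed point on the vertical axis of the red three-spoked handwheel (rim circle radius 50 mm, rim 14 mm thick, lying level), 115 mm above the bench, level with the foot of the crank handle; the hub's nut reaches 7 mm above it. The brass valve stands on a dark foot plate 100 x 100 mm fixed to the bench. z is up.
- valve_wheel (a joint): Opening of the valve, rad: 0 = closed against its stop, growing as the wheel turns anticlockwise seen from above (6.283 a turn), to 31.4. It starts between 3 and 8.5. It drags with about 0.12 N m (2.5 N at the handle) and stays where it is left; at the stop it goes hard at once.
- crank_handle: Black upright round handle on the wheel's rim, 24 mm in diameter, 57 mm high, its axis 50 mm from the wheel's axis. Origin at the centre of its foot, 115 mm above the bench; z up along it. It revolves freely on its own pin, so a gripper can hold it from above and follow the circle without turning. With the valve closed it stands in valve_axis's +x direction.
- mount_red: Loose red resin specimen mount, a disc 32 mm across, 20 mm high; origin at the centre of its underside. Leave alone.
- mount_black: Loose black resin specimen mount, a disc 32 mm across, 20 mm high; origin at the centre of its underside. Leave alone.
- cleaner_bottle: Loose white bottle with a blue cap, 60 mm across, 150 mm high; origin at the centre of its underside. Leave alone.
- objective_jar: Loose clear jar with a black lid, 44 mm across, 60 mm high; origin at the centre of its underside. Leave alone.
- specimen_tray: Loose empty grey tray, 100 x 160 mm and 30 mm high, with two dividers; origin at the centre of its underside. Leave alone.
- screwdriver: Loose screwdriver lying flat, 160 mm long along its x, handle to -x. Leave alone.
Not all that is in view belongs to the job. Of the things like the selector_base, leave any that is orange; of the rest the smaller one is meant. There is more than one size of the part that bears valve_axis; the job needs the larger.

How it is judged:
On the way, in this order (a step that is already met when the one before it is completed fails the run):
1. the selector knob is clicked past its detent to on (value of joint selector above 1 rad), for 0.2 s.
2. the valve is closed against its stop (value of joint valve_wheel below 0.07 rad), for 0.1 s.
At the end, for the whole second after the job is handed in: The selector is on (past 1.0 rad); the valve stands two turns (12.57 rad) from its stop within 0.21 rad (12 degrees) and is still; the fingers hold the crank handle (more than 4 N on it, TCP within 65 mm of its foot); no bystander is more than 30 mm from where it was (value of joint selector above 1 rad and value of joint valve_wheel between 12.356 and 12.776 rad and velocity of joint valve_wheel between -0.1 and 0.1 rad/s and contact force between the fingers and crank_handle above 4 N and distance between the grasp point and crank_handle below 0.065 m and distance of each of mount_red, mount_black, cleaner_bottle, objective_jar, specimen_tray, screwdriver from where it was at the start of the episode below 0.03 m); the arm keeps its last pose, push and grip.
It fails at once if the handwheel is moved before the selector is on (distance of crank_handle from where it was at the start of the episode above 0.03 m and value of joint selector below 0.6 rad).
It fails at once if a bystander is pushed 30 mm or more (distance of any of mount_red, mount_black, cleaner_bottle, objective_jar, specimen_tray, screwdriver from where it was at the start of the episode above 0.03 m).
It fails at once if the bottle is tipped (angle between cleaner_bottle's own z axis and vertical above 0.5 rad).
It also fails if it takes over 72 s, if anything falls off the work surface, if the arm or the gripper's body presses on something with over 40 N, if the wrist force passes 120 N, or if a joint passes its speed limit or range.

## Working session

There is one attempt and no reset: what is moved stays moved. The work goes in short steps, Python scripts to look and compute and a shell command to move; the robot and the scene stay as the last step left them, time stands still between calls to the robot, and variables do not carry over. Pictures are saved under pics/ and viewed, and the job is handed in when it is done.

```bash
ls; mkdir -p pics
python3 - <<'E'
from workcell import manip
import cv2,numpy as np
s=manip.observe();print(s)
for c in("top","side"):
    d=manip.capture(c);cv2.imwrite(f"pics/{c}0.png",d["color"][:,:,::-1]);print(d["origin"],d["attitude"],d["camera_matrix"])
    for n in("selector_base","selector_grip","crank_handle","valve_wheel","mount_red","cleaner_bottle","objective_jar","specimen_tray","screwdriver","mount_black"):
        print(n,[(np.round(r["location"],3).tolist(),round(r["p"],2)) for r in manip.recognise(c,n)])
E
```

```text
pics
{'t': 0.0, 'qpos': array([-0.8748221 ,  0.50188661, -0.42681512,  1.55143493,  0.22081461,
        1.13829069, -0.21030185]), 'joint_velocities': array([ 0.00059427, -0.00109501, -0.00045767,  0.00017544, -0.00056102,
        0.00032861,  0.00083174]), 'tau': array([ 3.91786716e-04, -5.66574919e+01, -5.81635416e+00, -2.79113907e+01,
       -6.87312777e-02,  3.05955601e-02,  1.81333021e-04]), 'eef_pos': array([0.2723586 , 0.58946248, 0.2444624 ]), 'tool_rot': array([ 2.14664630e-01,  9.76687329e-01, -9.46362816e-04, -2.47935050e-04]), 'wrist_force': array([-0.32826632, -0.84966193,  0.46878557]), 'wrist_torque': array([-0.00545724, -0.01953227,  0.00624564]), 'width': 1.000645334177814}
[0.37820593 0.04741728 1.30285658] [ 0.04753297 -0.04822424 -0.69950362  0.71141389] [[425.74566059   0.         323.06746342]
 [  0.         425.74566059 200.89673662]
 [  0.           0.           1.        ]]
selector_base [([0.689, 0.191, 0.06], 0.98), ([0.612, 0.399, 0.088], 0.88), ([0.573, -0.187, 0.106], 0.74), ([0.506, 0.202, 0.062], 0.73)]
selector_grip [([0.622, 0.411, 0.116], 0.9), ([0.
[... 750 characters left out ...]
9, 0.087], 0.72), ([0.688, 0.22, 0.058], 0.7), ([0.511, 0.227, 0.058], 0.61)]
selector_grip [([0.504, 0.208, 0.084], 0.82), ([0.622, 0.431, 0.111], 0.79), ([0.51, 0.225, 0.058], 0.75), ([0.688, 0.209, 0.083], 0.68)]
crank_handle [([0.44, -0.24, 0.104], 0.62), ([0.543, -0.224, 0.148], 0.58)]
valve_wheel [([0.431, -0.219, 0.076], 0.78), ([0.563, -0.197, 0.108], 0.65)]
mount_red [([0.519, -0.092, 0.018], 0.4)]
cleaner_bottle [([0.759, 0.072, 0.087], 0.84), ([0.418, 0.228, 0.018], 0.46)]
objective_jar [([0.511, 0.226, 0.058], 0.48)]
specimen_tray [([0.565, -0.177, 0.054], 0.71), ([0.371, 0.404, 0.004], 0.63)]
screwdriver [([0.434, 0.021, 0.018], 0.76)]
mount_black [([0.416, 0.227, 0.021], 0.71)]
```

View pics/top0.png

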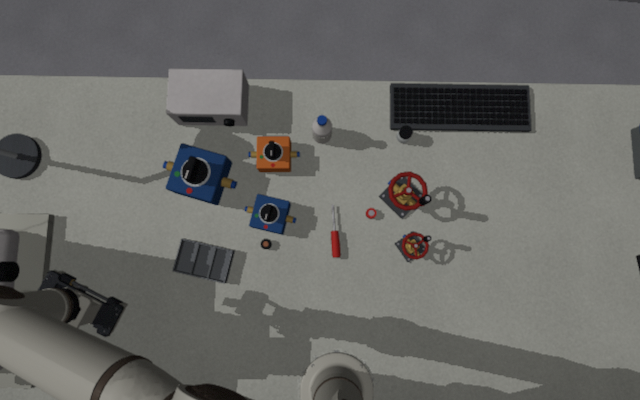

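View pics/side0.png

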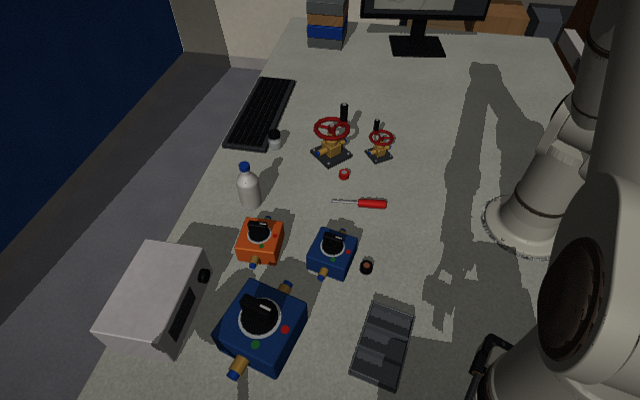

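```bash
cat > h.py <<'E'
from workcell import manip
import cv2,numpy as np
from scipy.spatial.transform import Rotation as R
def cloud(d):
    K=d["camera_matrix"];z=d["depth"];v,u=np.mgrid[:400,:640]
    p=np.stack([(u-K[0,2])/K[0,0]*z,-(v-K[1,2])/K[1,1]*z,-z],-1)
    return p@R.from_quat(d["attitude"]).as_matrix().T+d["origin"]
def crop(d,f,u0,u1,v0,v1,k):
    cv2.imwrite(f,cv2.resize(d["color"][v0:v1,u0:u1,::-1],None,fx=k,fy=k,interpolation=cv2.INTER_CUBIC))
E
python3 - <<'E'
from h import *
d=manip.capture("top");P=cloud(d);hsv=cv2.cvtColor(d["color"],cv2.COLOR_RGB2HSV);H,S,V=[hsv[...,i].astype(int) for i in range(3)]
crop(d,"pics/sel.png",235,305,185,245,8);crop(d,"pics/val.png",370,445,160,225,8)
def near(c,r):return np.hypot(P[...,0]-c[0],P[...,1]-c[1])<r
c=(.506,.2);n=near(c,.1)
blue=n&(H>100)&(H<125)&(S>130)&(abs(P[...,2]-.06)<.01)
print("blue",cv2.minAreaRect(P[blue][:,:2].astype(np.float32)),P[blue].mean(0))
n=near(c,.06)&(P[...,2]>.05)
for nm,m in(("red",((H<8)|(H>172))&(S>150)),("green",(H>40)&(H<85)&(S>100)),("white",(S<40)&(V>150)),("high",P[...,2]>.085)):
    m=m&n;print(nm,m.sum(),P[m].mean(0))
    if nm=="high":print(cv2.minAreaRect(P[m][:,:2].astype(np.float32)),np.percentile(P[m][:,2],[50,95]))
n=near((.565,-.195),.08)
m=n&((H<8)|(H>172))&(S>130)&(abs(P[...,2]-.112)<.02)
print("rim",m.sum(),cv2.minEnclosingCircle(P[m][:,:2].astype(np.float32)),np.median(P[m][:,2]))
m=n&(P[...,2]>.145);print("handle",m.sum(),P[m].mean(0),P[m].min(0),P[m].max(0))
m=near((.57,-.2),.11)&(P[...,2]<.04)&(V<90)&(P[...,2]>.004);print("foot",cv2.minAreaRect(P[m][:,:2].astype(np.float32)))
E
```

```text
blue ((0.5078625082969666, 0.2047862410545349), (0.09918148070573807, 0.09599106013774872), 77.70042419433594) [0.50839758 0.20214059 0.05996227]
red 8 [0.47042873 0.21566841 0.05990618]
green 9 [0.50252701 0.24340875 0.06084345]
white 0 [nan nan nan]
high 100 [0.50914397 0.20379037 0.101902  ]
((0.5095376968383789, 0.20481285452842712), (0.016090452671051025, 0.045387718826532364), 78.7146987915039) [0.10300007 0.10677753]
rim 515 ((0.5730173587799072, -0.1908486932516098), 0.05571874603629112) 0.11268923411713416
handle 80 [ 0.5440641  -0.23051771  0.1667967 ] [ 0.53377616 -0.24278134  0.1453645 ] [ 0.55635528 -0.22051913  0.17690997]
foot ((0.5571296811103821, -0.20927134156227112), (0.15575015544891357, 0.10507527738809586), 41.57157897949219)<stdin>:10: RuntimeWarning: Mean of empty slice.
  ret = um.true_divide(
```

Run:
```python
import cv2,numpy as np
a=cv2.imread("pics/sel.png");b=cv2.imread("pics/val.png")
h=400;cv2.imwrite("pics/both.png",np.hstack([cv2.resize(a,(390,h)),cv2.resize(b,(400,h))]))
```

```text
(no output)
```

View pics/both.png

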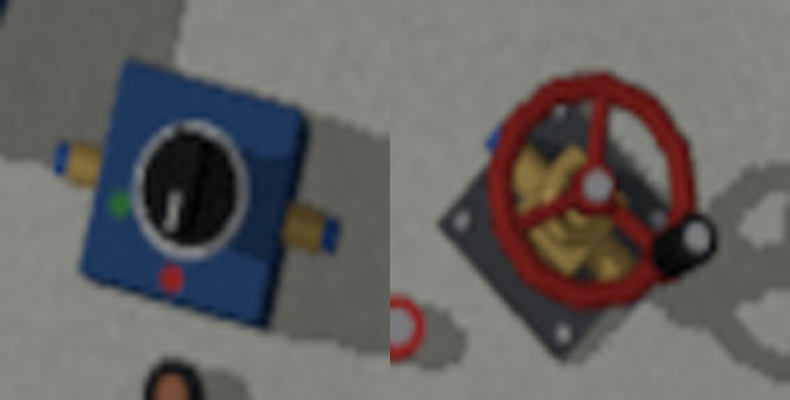

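```bash
python3 -m inch '[{"dx":0.5,"dy":-0.8,"az":0.2},{"dx":1.0,"dy":-1.6,"az":0.8},{"dx":1.6,"dy":-2.6,"az":1.6},{"dx":2.2,"dy":-3.6,"az":1.6},{"dx":2.8,"dy":-4.6,"az":1.6},{"dx":3.4,"dy":-5.5,"az":1.6},{"dx":3.75,"dy":-6.1,"az":1.6},{"dx":3.94,"dy":-6.42,"az":1.6},{"dx":3.94,"dy":-6.42,"az":1.6},{"dx":3.94,"dy":-6.42,"az":1.6},{"dx":3.94,"dy":-6.42,"dz":-1.0,"az":1.6},{"dx":3.94,"dy":-6.42,"dz":-1.0,"az":1.6}]' 50 25
```

```text
$[0]: bad value
```

```bash
python3 -m inch '[{"dx":0.5,"dy":-0.8,"dz":0,"ax":0,"ay":0,"az":0.2},{"dx":1.0,"dy":-1.6,"dz":0,"ax":0,"ay":0,"az":0.8},{"dx":1.6,"dy":-2.6,"dz":0,"ax":0,"ay":0,"az":1.6},{"dx":2.2,"dy":-3.6,"dz":0,"ax":0,"ay":0,"az":1.6},{"dx":2.8,"dy":-4.6,"dz":0,"ax":0,"ay":0,"az":1.6},{"dx":3.4,"dy":-5.5,"dz":0,"ax":0,"ay":0,"az":1.6},{"dx":3.75,"dy":-6.1,"dz":0,"ax":0,"ay":0,"az":1.6},{"dx":3.94,"dy":-6.42,"dz":0,"ax":0,"ay":0,"az":1.6},{"dx":3.94,"dy":-6.42,"dz":0,"ax":0,"ay":0,"az":1.6},{"dx":3.94,"dy":-6.42,"dz":0,"ax":0,"ay":0,"az":1.6},{"dx":3.94,"dy":-6.42,"dz":-1.0,"ax":0,"ay":0,"az":1.6},{"dx":3.94,"dy":-6.42,"dz":-1.0,"ax":0,"ay":0,"az":1.6}]' 50 25
```

```text
t: 2.65
eef_pos: [0.5047, 0.2053, 0.182]
tool_rot: [0.103, 0.995, -0.002, -0.004]
wrist_force: [-0.1, 0.3, 0.8]
width: 0.547
```

```bash
python3 -m inch '[{"dx":0,"dy":0,"dz":-0.5,"ax":0,"ay":0,"az":0},{"dx":0,"dy":0,"dz":-0.9,"ax":0,"ay":0,"az":0},{"dx":0,"dy":0,"dz":-0.9,"ax":0,"ay":0,"az":0},{"dx":0,"dy":0,"dz":-0.9,"ax":0,"ay":0,"az":0}]'
python3 - <<'E'
from h import *
print(manip.observe()["eef_pos"])
for c in("top","side"):
    d=manip.capture(c);crop(d,f"pics/{c}1.png",*((225,325,165,240) if c=="top" else (280,380,190,290)),6)
E
```

```text
t: 3.15
eef_pos: [0.5098, 0.2062, 0.1335]
tool_rot: [0.104, 0.995, 0.001, 0.001]
wrist_force: [-0.0, -0.2, 0.1]
width: 0.548
[0.50982415 0.20616832 0.13345735]
```

View pics/side1.png

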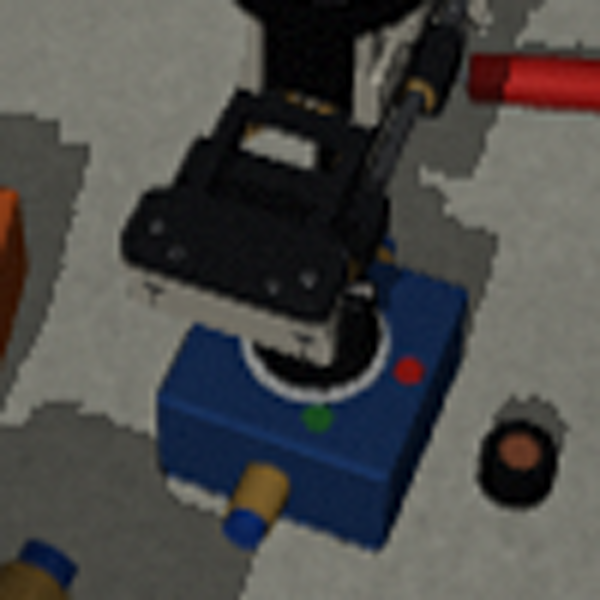

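```bash
python3 -m inch '[{"dx":0,"dy":0,"dz":-0.35,"ax":0,"ay":0,"az":0},{"dx":0,"dy":0,"dz":-0.68,"ax":0,"ay":0,"az":0},{"dx":0,"dy":0,"dz":-0.68,"ax":0,"ay":0,"az":0},{"dx":0,"dy":0,"dz":-0.68,"ax":0,"ay":0,"az":0}]' && python3 -m inch '[{"dx":0,"dy":0,"dz":0,"ax":0,"ay":0,"az":0},{"dx":0,"dy":0,"dz":0,"ax":0,"ay":0,"az":0},{"dx":0,"dy":0,"dz":0,"ax":0,"ay":0,"az":0},{"dx":0,"dy":0,"dz":0,"ax":0,"ay":0,"az":0},{"dx":0,"dy":0,"dz":0,"ax":0,"ay":0,"az":0},{"dx":0,"dy":0,"dz":0,"ax":0,"ay":0,"az":0}]' 8 25
```

```text
t: 3.75
eef_pos: [0.5097, 0.2053, 0.0919]
tool_rot: [0.104, 0.995, 0.0, 0.001]
wrist_force: [0.4, 1.5, 1.2]
width: 0.544
t: 4.5
eef_pos: [0.5091, 0.2052, 0.0909]
tool_rot: [0.105, 0.995, 0.0, 0.0]
wrist_force: [0.1, 0.9, 1.6]
width: 0.173
```

Gripped at 16 mm (the bar's thickness). Turn clockwise.

```bash
python3 -m inch '[{"dx":0,"dy":0,"dz":0,"ax":0,"ay":0,"az":-1},{"dx":0,"dy":0,"dz":0,"ax":0,"ay":0,"az":-2},{"dx":0,"dy":0,"dz":0,"ax":0,"ay":0,"az":-3},{"dx":0,"dy":0,"dz":0,"ax":0,"ay":0,"az":-4},{"dx":0,"dy":0,"dz":0,"ax":0,"ay":0,"az":-5},{"dx":0,"dy":0,"dz":0,"ax":0,"ay":0,"az":-6},{"dx":0,"dy":0,"dz":0,"ax":0,"ay":0,"az":-7},{"dx":0,"dy":0,"dz":0,"ax":0,"ay":0,"az":-7.8},{"dx":0,"dy":0,"dz":0,"ax":0,"ay":0,"az":-8.4},{"dx":0,"dy":0,"dz":0,"ax":0,"ay":0,"az":-8.4},{"dx":0,"dy":0,"dz":0,"ax":0,"ay":0,"az":-8.4},{"dx":0,"dy":0,"dz":0,"ax":0,"ay":0,"az":-8.4}]'
python3 -c "
from workcell import manip
s=manip.observe();print(s['wrist_torque'],s['qpos'])"
```

```text
t: 6.0
eef_pos: [0.5085, 0.2045, 0.0908]
tool_rot: [0.637, 0.771, -0.001, -0.0]
wrist_force: [-3.6, -1.4, 6.1]
width: 0.169
[-0.27461498  0.63075746 -0.05304335] [-0.42450366  0.49413285 -0.00867602  1.93395065  0.00637054  0.71462536
 -0.24641811]
```

```bash
python3 -m inch '[{"dx":0,"dy":0,"dz":0,"ax":0,"ay":0,"az":0},{"dx":0,"dy":0,"dz":0,"ax":0,"ay":0,"az":0},{"dx":0,"dy":0,"dz":0,"ax":0,"ay":0,"az":0},{"dx":0,"dy":0,"dz":0.7,"ax":0,"ay":0,"az":0},{"dx":0,"dy":0,"dz":1.6,"ax":0,"ay":0,"az":0},{"dx":0,"dy":-0.6,"dz":2.4,"ax":0,"ay":0,"az":0},{"dx":0,"dy":-1.4,"dz":2.65,"ax":0,"ay":0,"az":0},{"dx":0.1,"dy":-2.3,"dz":2.65,"ax":0,"ay":0,"az":0},{"dx":0.1,"dy":-2.7,"dz":2.65,"ax":0,"ay":0,"az":0},{"dx":0.1,"dy":-2.7,"dz":2.65,"ax":0,"ay":0,"az":0}]' 60 30
python3 - <<'E'
from h import *
s=manip.observe();print(s["eef_pos"],s["qpos"])
d=manip.capture("top");P=cloud(d);print(P.shape)
a=d["color"][180:245,230:300,::-1];e=manip.capture("side");b=e["color"][220:290,300:375,::-1]
cv2.imwrite("pics/sel2.png",np.hstack([cv2.resize(a,(390,390),interpolation=2),cv2.resize(b,(390,390),interpolation=2)]))
# handle refinement from both views
for n,q in(("top",d),("side",e)):
    Q=cloud(q);m=(np.hypot(Q[...,0]-.545,Q[...,1]+.23)<.03)&(Q[...,2]>.14)
    p=Q[m];t=p[p[:,2]>.168];print(n,m.sum(),p.mean(0),"top",len(t),t.mean(0),t.min(0),t.max(0))
    m=(np.hypot(Q[...,0]-.57,Q[...,1]+.193)<.08)&(abs(Q[...,2]-.112)<.012)&(q["color"][...,0]>2*q["color"][...,2].astype(int))&(q["color"][...,0]>2*q["color"][...,1].astype(int))
    r=Q[m][:,:2];
    from scipy.optimize import least_squares
    f=least_squares(lambda x:np.hypot(*(r-x).T)-.05,[.57,-.193],loss="soft_l1",f_scale=.004);print("rim",len(r),f.x)
E
```

```text
t: 7.25
eef_pos: [0.5151, 0.0404, 0.2498]
tool_rot: [0.639, 0.769, -0.0, 0.0]
wrist_force: [0.2, 0.3, -0.2]
width: 0.653
[0.51507059 0.04039252 0.24984966] [-0.20106468  0.22580246  0.08126335  1.89272657 -0.02052249  1.023566
  0.07296765]
(400, 640, 3)
top 83 [ 0.54388327 -0.23014042  0.16633647] top 54 [ 0.54483681 -0.23212455  0.17125032] [ 0.53426826 -0.24291888  0.16829472] [ 0.55634989 -0.22084326  0.1772026 ]
rim 506 [ 0.57447422 -0.19136823]<stdin>:9: RuntimeWarning: Mean of empty slice.
  ret = um.true_divide(
Traceback (most recent call last):
ValueError: zero-size array to reduction operation minimum which has no identity
```

View pics/sel2.png

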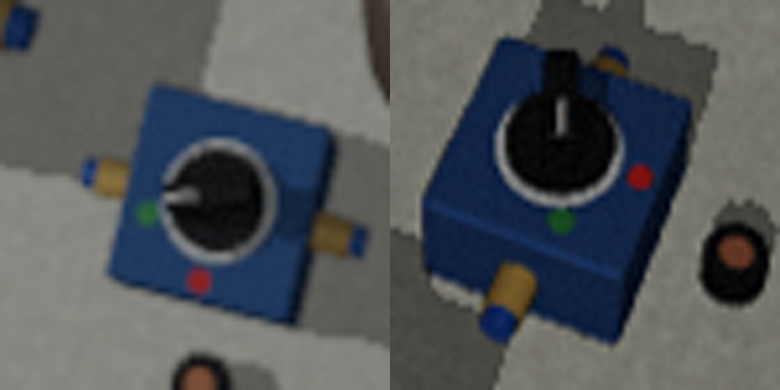

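```bash
python3 -m inch '[{"dx":0.1,"dy":-0.8,"dz":0,"ax":0,"ay":0,"az":0},{"dx":0.2,"dy":-1.7,"dz":0,"ax":0,"ay":0,"az":0},{"dx":0.3,"dy":-2.6,"dz":0,"ax":0,"ay":0,"az":0},{"dx":0.4,"dy":-3.5,"dz":0,"ax":0,"ay":0,"az":0},{"dx":0.49,"dy":-4.2,"dz":0,"ax":0,"ay":0,"az":0},{"dx":0.49,"dy":-4.58,"dz":0,"ax":0,"ay":0,"az":0},{"dx":0.49,"dy":-4.58,"dz":0,"ax":0,"ay":0,"az":0},{"dx":0.49,"dy":-4.58,"dz":-0.4,"ax":0,"ay":0,"az":0},{"dx":0.49,"dy":-4.58,"dz":-0.8,"ax":0,"ay":0,"az":0},{"dx":0.49,"dy":-4.58,"dz":-0.8,"ax":0,"ay":0,"az":0},{"dx":0.49,"dy":-4.58,"dz":-0.8,"ax":0,"ay":0,"az":0}]' 70 30
python3 - <<'E'
from h import *
s=manip.observe();print(s["eef_pos"],s["qpos"])
e=manip.capture("side");crop(e,"pics/s3.png",290,410,80,180,6)
E
```

```text
t: 8.72
eef_pos: [0.5453, -0.2304, 0.2025]
tool_rot: [0.637, 0.771, 0.0, 0.0]
wrist_force: [-0.5, -0.0, 0.4]
width: 0.761
[ 0.54534996 -0.23035233  0.20246779] [ 0.184586    0.41360783  0.21805459  1.76180073 -0.1059526   0.97686008
  0.63494528]
```

View pics/s3.png

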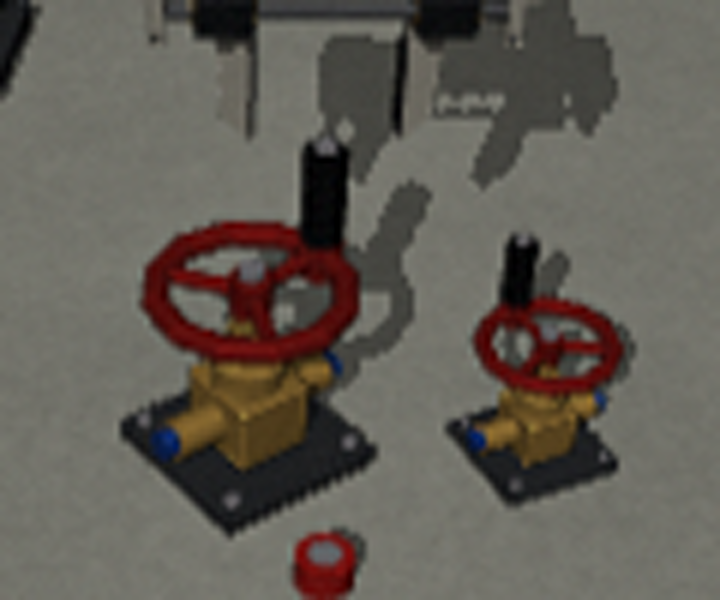

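Handle (crop 325,190) sits between the open fingers (240 and 405). Descend and grip.

```bash
python3 -m inch '[{"dx":0,"dy":0,"dz":-0.4,"ax":0,"ay":0,"az":0},{"dx":0,"dy":0,"dz":-0.83,"ax":0,"ay":0,"az":0},{"dx":0,"dy":0,"dz":-0.83,"ax":0,"ay":0,"az":0},{"dx":0,"dy":0,"dz":-0.83,"ax":0,"ay":0,"az":0}]' && python3 -m inch '[{"dx":0,"dy":0,"dz":0,"ax":0,"ay":0,"az":0},{"dx":0,"dy":0,"dz":0,"ax":0,"ay":0,"az":0},{"dx":0,"dy":0,"dz":0,"ax":0,"ay":0,"az":0},{"dx":0,"dy":0,"dz":0,"ax":0,"ay":0,"az":0},{"dx":0,"dy":0,"dz":0,"ax":0,"ay":0,"az":0},{"dx":0,"dy":0,"dz":0,"ax":0,"ay":0,"az":0},{"dx":0,"dy":0,"dz":0,"ax":0,"ay":0,"az":0}]' 15 30
```

```text
t: 9.28
eef_pos: [0.5454, -0.2321, 0.1534]
tool_rot: [0.637, 0.771, 0.0, 0.001]
wrist_force: [0.1, 0.5, 0.4]
width: 0.757
t: 10.15
eef_pos: [0.544, -0.2321, 0.1519]
tool_rot: [0.637, 0.77, -0.0, -0.0]
wrist_force: [-1.8, -1.5, 0.7]
width: 0.252
```

```bash
cat > t.py <<'E'
import sys,numpy as np
# t.py theta0 step n [cx cy x0 y0]: offsets in units from current commanded
t0,st,n=map(float,sys.argv[1:4]);r=float(sys.argv[4]) if len(sys.argv)>4 else .05
a=np.radians(t0+st*np.arange(1,n+1));b=np.radians(t0)
for x,y,q in zip(np.cos(a)-np.cos(b),np.sin(a)-np.sin(b),a):print(round(np.degrees(q)),round(x*r/.06,2),round(y*r/.06,2))
E
python3 t.py -125 -20 8; echo; python3 t.py -285 -15 12
```

```text
-145 -0.2 0.2
-165 -0.33 0.47
-185 -0.35 0.76
-205 -0.28 1.03
-225 -0.11 1.27
-245 0.13 1.44
-265 0.41 1.51
-285 0.69 1.49

-300 0.2 -0.08
-315 0.37 -0.22
-330 0.51 -0.39
-345 0.59 -0.59
-360 0.62 -0.8
-375 0.59 -1.02
-390 0.51 -1.22
-405 0.37 -1.39
-420 0.2 -1.53
-435 0.0 -1.61
-450 -0.22 -1.64
-465 -0.43 -1.61
```

```bash
python3 -m inch '[{"dx":-0.20,"dy":0.20,"dz":0,"ax":0,"ay":0,"az":0},{"dx":-0.33,"dy":0.47,"dz":0,"ax":0,"ay":0,"az":0},{"dx":-0.35,"dy":0.76,"dz":0,"ax":0,"ay":0,"az":0},{"dx":-0.28,"dy":1.03,"dz":0,"ax":0,"ay":0,"az":0},{"dx":-0.28,"dy":1.03,"dz":0,"ax":0,"ay":0,"az":0}]'; python3 -m inch '[{"dx":0.17,"dy":0.24,"dz":0,"ax":0,"ay":0,"az":0},{"dx":0.41,"dy":0.41,"dz":0,"ax":0,"ay":0,"az":0},{"dx":0.69,"dy":0.48,"dz":0,"ax":0,"ay":0,"az":0},{"dx":0.97,"dy":0.46,"dz":0,"ax":0,"ay":0,"az":0},{"dx":0.97,"dy":0.46,"dz":0,"ax":0,"ay":0,"az":0},{"dx":0.97,"dy":0.46,"dz":0,"ax":0,"ay":0,"az":0}]'
python3 -c "
from workcell import manip
s=manip.observe();print(s['eef_pos'],s['wrist_force'])"
```

```text
t: 10.78
eef_pos: [0.5298, -0.1676, 0.152]
tool_rot: [0.636, 0.772, 0.001, 0.001]
wrist_force: [7.2, -1.2, -6.6]
width: 0.258
t: 11.52
eef_pos: [0.5858, -0.1432, 0.1519]
tool_rot: [0.637, 0.77, -0.001, 0.001]
wrist_force: [1.8, -5.2, -1.4]
width: 0.253
[ 0.58578983 -0.14319222  0.15192718] [ 1.77039401 -5.17825115 -1.38102883]
```

```bash
python3 -m inch '[{"dx":0.20,"dy":-0.08,"dz":0,"ax":0,"ay":0,"az":0},{"dx":0.37,"dy":-0.22,"dz":0,"ax":0,"ay":0,"az":0},{"dx":0.51,"dy":-0.39,"dz":0,"ax":0,"ay":0,"az":0},{"dx":0.59,"dy":-0.59,"dz":0,"ax":0,"ay":0,"az":0},{"dx":0.59,"dy":-0.59,"dz":0,"ax":0,"ay":0,"az":0}]'
python3 - <<'E'
import numpy as np
from scipy.optimize import least_squares
from workcell import manip
s=manip.observe();print(s['eef_pos'],s['wrist_force'])
r=np.array([(.544,-.2321),(.5298,-.1676),(.5858,-.1432),s['eef_pos'][:2]])
f=least_squares(lambda x:np.hypot(*(r-x[:2]).T)-x[2],[.57,-.193,.05]);print(f.x,f.fun)
E
```

```text
t: 12.15
eef_pos: [0.6222, -0.1795, 0.152]
tool_rot: [0.638, 0.77, 0.0, 0.001]
wrist_force: [-0.0, -2.6, 0.2]
width: 0.257
[ 0.62221903 -0.1794787   0.15196641] [-0.04359756 -2.58841335  0.24252233]
[ 0.57366744 -0.19176876  0.05007413] [-6.51970811e-06  1.06115902e-05 -1.29256578e-05  8.83377570e-06]
```

```bash
python3 -m inch '[{"dx":0.03,"dy":-0.21,"dz":0,"ax":0,"ay":0,"az":0},{"dx":0,"dy":-0.43,"dz":0,"ax":0,"ay":0,"az":0},{"dx":0,"dy":-0.43,"dz":0,"ax":0,"ay":0,"az":0}]'; python3 -m inch '[{"dx":-0.08,"dy":-0.20,"dz":0,"ax":0,"ay":0,"az":0},{"dx":-0.22,"dy":-0.37,"dz":0,"ax":0,"ay":0,"az":0},{"dx":-0.22,"dy":-0.37,"dz":0,"ax":0,"ay":0,"az":0}]'; python3 t.py -405 -15 10
```

```text
t: 12.52
eef_pos: [0.6215, -0.2064, 0.152]
tool_rot: [0.638, 0.77, -0.0, 0.001]
wrist_force: [1.8, -2.3, -1.8]
width: 0.258
t: 12.9
eef_pos: [0.6096, -0.2267, 0.1521]
tool_rot: [0.638, 0.77, 0.001, 0.002]
wrist_force: [7.2, -0.3, -5.1]
width: 0.253
-420 -0.17 -0.13
-435 -0.37 -0.22
-450 -0.59 -0.24
-465 -0.8 -0.22
-480 -1.01 -0.13
-495 -1.18 0.0
-510 -1.31 0.17
-525 -1.39 0.37
-540 -1.42 0.59
-555 -1.39 0.8
```

```bash
python3 -m inch '[{"dx":-0.17,"dy":-0.13,"dz":0,"ax":0,"ay":0,"az":0},{"dx":-0.37,"dy":-0.22,"dz":0,"ax":0,"ay":0,"az":0},{"dx":-0.37,"dy":-0.22,"dz":0,"ax":0,"ay":0,"az":0}]'; python3 -m inch '[{"dx":-0.22,"dy":-0.02,"dz":0,"ax":0,"ay":0,"az":0},{"dx":-0.43,"dy":0,"dz":0,"ax":0,"ay":0,"az":0},{"dx":-0.43,"dy":0,"dz":0,"ax":0,"ay":0,"az":0}]'
```

```text
t: 13.28
eef_pos: [0.607, -0.2279, 0.1528]
tool_rot: [0.632, 0.774, 0.013, 0.013]
wrist_force: [61.2, 11.7, -43.1]
width: 0.269
t: 13.65
eef_pos: [0.5805, -0.2282, 0.1525]
tool_rot: [0.632, 0.775, 0.012, 0.012]
wrist_force: [60.5, 10.3, -42.6]
width: 0.829
```

```bash
python3 -m inch '[{"dx":0.2,"dy":0.05,"dz":0,"ax":0,"ay":0,"az":0},{"dx":0.4,"dy":0.1,"dz":0,"ax":0,"ay":0,"az":0},{"dx":0.6,"dy":0.16,"dz":0,"ax":0,"ay":0,"az":0},{"dx":0.8,"dy":0.22,"dz":0,"ax":0,"ay":0,"az":0},{"dx":0.8,"dy":0.22,"dz":0,"ax":0,"ay":0,"az":0},{"dx":0.8,"dy":0.22,"dz":0,"ax":0,"ay":0,"az":0},{"dx":0.8,"dy":0.22,"dz":0,"ax":0,"ay":0,"az":0}]'
python3 - <<'E'
from h import *
s=manip.observe();print(s["eef_pos"],s["wrist_force"])
d=manip.capture("top");e=manip.capture("side")
a=d["color"][160:240,370:460,::-1];b=e["color"][80:180,290:400,::-1]
cv2.imwrite("pics/v4.png",np.hstack([cv2.resize(a,(390,390),interpolation=2),cv2.resize(b,(390,390),interpolation=2)]))
E
```

```text
t: 14.52
eef_pos: [0.6094, -0.2252, 0.152]
tool_rot: [0.637, 0.771, 0.001, 0.001]
wrist_force: [7.7, 3.1, -4.7]
width: 0.26
[ 0.60939094 -0.22521332  0.15197161] [ 7.67470226  3.13390295 -4.68351883]
```

View pics/v4.png

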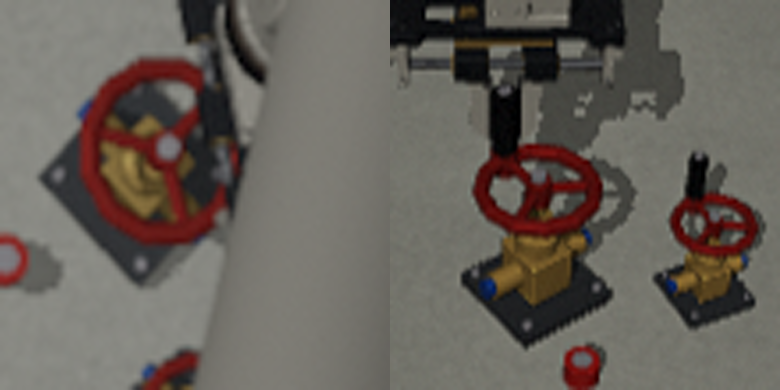

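```bash
python3 -m inch '[{"dx":-0.03,"dy":-0.03,"dz":0,"ax":0,"ay":0,"az":0},{"dx":-0.06,"dy":-0.06,"dz":0,"ax":0,"ay":0,"az":0},{"dx":-0.06,"dy":-0.06,"dz":0,"ax":0,"ay":0,"az":0},{"dx":-0.06,"dy":-0.06,"dz":0,"ax":0,"ay":0,"az":0},{"dx":-0.06,"dy":-0.06,"dz":0,"ax":0,"ay":0,"az":0}]' 15 50
python3 - <<'E'
from h import *
s=manip.observe();p=s["eef_pos"];print(p,s["wrist_force"],s["width"],np.degrees(np.arctan2(p[1]+.1918,p[0]-.5737)))
E
```

```text
t: 15.25
eef_pos: [0.6091, -0.2254, 0.152]
tool_rot: [0.636, 0.772, 0.004, 0.002]
wrist_force: [15.7, 6.3, -9.3]
width: 0.256
[ 0.6090902 -0.2253864  0.1520293] [15.71833991  6.29662562 -9.25727048] 0.25578469373804685 -43.50200668333958
```

Run:
```python
import numpy as np
c=np.array([.5737,-.1918]);P=lambda t:c+.05*np.array([np.cos(np.radians(t)),np.sin(np.radians(t))])
for o,t0 in((np.array([.6048,-.2296]),-44),(P(136),136),(P(-44),-44)):
    print(t0,",".join('{"dx":%.2f,"dy":%.2f}'%tuple((P(t0+20*k)-o)/.06) for k in range(1,10)))
```

```text
-44 {"dx":0.24,"dy":0.29},{"dx":0.31,"dy":0.57},{"dx":0.28,"dy":0.86},{"dx":0.16,"dy":1.12},{"dx":-0.05,"dy":1.32},{"dx":-0.32,"dy":1.44},{"dx":-0.61,"dy":1.46},{"dx":-0.88,"dy":1.38},{"dx":-1.12,"dy":1.21}
136 {"dx":-0.16,"dy":-0.24},{"dx":-0.23,"dy":-0.52},{"dx":-0.20,"dy":-0.81},{"dx":-0.07,"dy":-1.07},{"dx":0.13,"dy":-1.27},{"dx":0.40,"dy":-1.39},{"dx":0.69,"dy":-1.41},{"dx":0.96,"dy":-1.33},{"dx":1.20,"dy":-1.16}
-44 {"dx":0.16,"dy":0.24},{"dx":0.23,"dy":0.52},{"dx":0.20,"dy":0.81},{"dx":0.07,"dy":1.07},{"dx":-0.13,"dy":1.27},{"dx":-0.40,"dy":1.39},{"dx":-0.69,"dy":1.41},{"dx":-0.96,"dy":1.33},{"dx":-1.20,"dy":1.16}
```

```bash
python3 -m inch '[{"dx":0.24,"dy":0.29,"dz":0,"ax":0,"ay":0,"az":0},{"dx":0.31,"dy":0.57,"dz":0,"ax":0,"ay":0,"az":0},{"dx":0.28,"dy":0.86,"dz":0,"ax":0,"ay":0,"az":0},{"dx":0.16,"dy":1.12,"dz":0,"ax":0,"ay":0,"az":0},{"dx":-0.05,"dy":1.32,"dz":0,"ax":0,"ay":0,"az":0},{"dx":-0.32,"dy":1.44,"dz":0,"ax":0,"ay":0,"az":0},{"dx":-0.61,"dy":1.46,"dz":0,"ax":0,"ay":0,"az":0},{"dx":-0.88,"dy":1.38,"dz":0,"ax":0,"ay":0,"az":0},{"dx":-1.12,"dy":1.21,"dz":0,"ax":0,"ay":0,"az":0},{"dx":-1.12,"dy":1.21,"dz":0,"ax":0,"ay":0,"az":0}]'
```

```text
t: 16.5
eef_pos: [0.5346, -0.1594, 0.1518]
tool_rot: [0.639, 0.769, -0.001, -0.001]
wrist_force: [-1.6, -1.6, 0.3]
width: 0.256
```

```bash
python3 -m inch '[{"dx":-0.16,"dy":-0.24,"dz":0,"ax":0,"ay":0,"az":0},{"dx":-0.23,"dy":-0.52,"dz":0,"ax":0,"ay":0,"az":0},{"dx":-0.20,"dy":-0.81,"dz":0,"ax":0,"ay":0,"az":0},{"dx":-0.07,"dy":-1.07,"dz":0,"ax":0,"ay":0,"az":0},{"dx":0.13,"dy":-1.27,"dz":0,"ax":0,"ay":0,"az":0},{"dx":0.40,"dy":-1.39,"dz":0,"ax":0,"ay":0,"az":0},{"dx":0.69,"dy":-1.41,"dz":0,"ax":0,"ay":0,"az":0},{"dx":0.96,"dy":-1.33,"dz":0,"ax":0,"ay":0,"az":0},{"dx":1.20,"dy":-1.16,"dz":0,"ax":0,"ay":0,"az":0},{"dx":1.20,"dy":-1.16,"dz":0,"ax":0,"ay":0,"az":0}]'; python3 -m inch '[{"dx":0.16,"dy":0.24,"dz":0,"ax":0,"ay":0,"az":0},{"dx":0.23,"dy":0.52,"dz":0,"ax":0,"ay":0,"az":0},{"dx":0.20,"dy":0.81,"dz":0,"ax":0,"ay":0,"az":0},{"dx":0.07,"dy":1.07,"dz":0,"ax":0,"ay":0,"az":0},{"dx":-0.13,"dy":1.27,"dz":0,"ax":0,"ay":0,"az":0},{"dx":-0.40,"dy":1.39,"dz":0,"ax":0,"ay":0,"az":0},{"dx":-0.69,"dy":1.41,"dz":0,"ax":0,"ay":0,"az":0},{"dx":-0.96,"dy":1.33,"dz":0,"ax":0,"ay":0,"az":0},{"dx":-1.20,"dy":1.16,"dz":0,"ax":0,"ay":0,"az":0},{"dx":-1.20,"dy":1.16,"dz":0,"ax":0,"ay":0,"az":0}]'
```

```text
t: 17.75
eef_pos: [0.6093, -0.2258, 0.1518]
tool_rot: [0.637, 0.771, 0.0, -0.001]
wrist_force: [-2.2, 5.1, 3.9]
width: 0.253
t: 19.0
eef_pos: [0.5349, -0.1589, 0.1519]
tool_rot: [0.638, 0.77, -0.001, -0.001]
wrist_force: [-1.1, -2.6, -1.2]
width: 0.256
```

```bash
python3 -m inch '[{"dx":-0.16,"dy":-0.24,"dz":0,"ax":0,"ay":0,"az":0},{"dx":-0.23,"dy":-0.52,"dz":0,"ax":0,"ay":0,"az":0},{"dx":-0.20,"dy":-0.81,"dz":0,"ax":0,"ay":0,"az":0},{"dx":-0.07,"dy":-1.07,"dz":0,"ax":0,"ay":0,"az":0},{"dx":0.13,"dy":-1.27,"dz":0,"ax":0,"ay":0,"az":0},{"dx":0.40,"dy":-1.39,"dz":0,"ax":0,"ay":0,"az":0},{"dx":0.69,"dy":-1.41,"dz":0,"ax":0,"ay":0,"az":0},{"dx":0.96,"dy":-1.33,"dz":0,"ax":0,"ay":0,"az":0},{"dx":1.20,"dy":-1.16,"dz":0,"ax":0,"ay":0,"az":0},{"dx":1.20,"dy":-1.16,"dz":0,"ax":0,"ay":0,"az":0},{"dx":1.20,"dy":-1.16,"dz":0,"ax":0,"ay":0,"az":0},{"dx":1.20,"dy":-1.16,"dz":0,"ax":0,"ay":0,"az":0}]'
python3 - <<'E'
from h import *
s=manip.observe();p=s["eef_pos"];print(p,s["wrist_force"],s["width"],np.degrees(np.arctan2(p[1]+.1918,p[0]-.5737)),abs(s["joint_velocities"]).max())
d=manip.capture("top");e=manip.capture("side")
a=d["color"][160:240,370:460,::-1];b=e["color"][80:180,290:400,::-1]
cv2.imwrite("pics/v5.png",np.hstack([cv2.resize(a,(390,390),interpolation=2),cv2.resize(b,(390,390),interpolation=2)]))
cv2.imwrite("pics/top5.png",d["color"][:,:,::-1])
E
```

```text
t: 20.5
eef_pos: [0.6085, -0.2265, 0.1519]
tool_rot: [0.637, 0.77, 0.0, -0.001]
wrist_force: [-1.7, 5.9, 2.6]
width: 0.251
[ 0.60851617 -0.22653781  0.1518632 ] [-1.74104178  5.90441864  2.58271288] 0.2508081065838146 -44.935450485503324 0.0018768640395659371
```

View pics/v5.png

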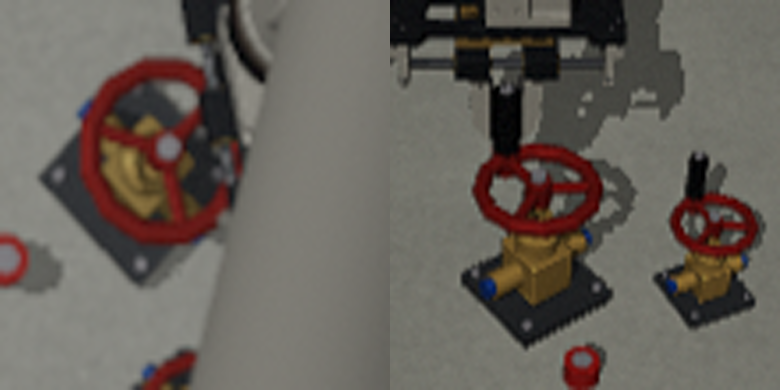

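View pics/top5.png

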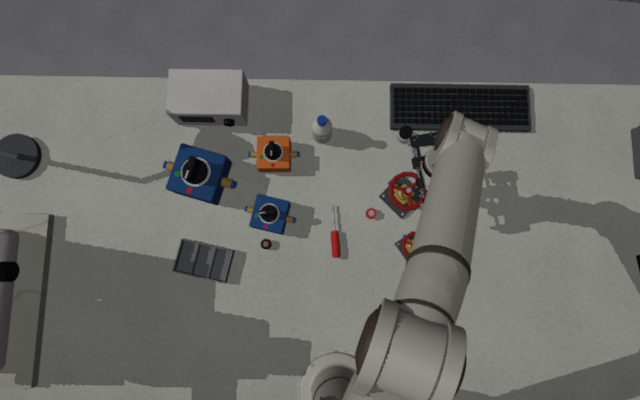

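```bash
python3 -c "
from workcell import manip
print(manip.close_job());s=manip.observe();print(s['t'],s['eef_pos'],s['width'])"
```

```text
the job is handed in; nothing more can be done
None
the job is handed in; nothing more can be done
```

I switched on the air, closed the valve against its stop and backed it off two full turns. The job is handed in at about 20.6 s of the 72 s allowed, with the gripper still on the crank handle; no verdict was reported.

- **Selector:** I turned the knob on the smaller blue block about 67° clockwise before touching the handwheel. Pictures from both cameras after release show the white mark at the green dot.
- **Closing:** I cranked the large valve clockwise until it went hard, with the handle at about -43.5°. I overran the stop by one move: the wrist force reached about 61 N and the fingers were forced open. I re-gripped the handle and raised the grip to 50 N. A second, gentle push gave the same hard stop with no further movement.
- **Backing off:** I turned the wheel two full turns anticlockwise. The gripper ended at -44.9°, about 1.4° short of two turns from the stop, against 12° allowed. The spokes look the same as in the closed-valve picture.
- **Last checks:** the arm was still and the opening was 23 mm on the 24 mm handle. The selector still pointed to green. The loose things in view had not visibly moved.
- **Not measured:** I did not read the contact force on the handle itself, and I judged the bystanders only by eye from the top picture.

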